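Close up the sample trays and switch the display light to warm

TASK

Get the spectacle display ready for the next buyer: first push the loose sample tray up against the tray fixed on the stand, so that the gap is closed, the two faces meet squarely and their sides line up. Then press the yellow key (warm light) of the light selector right down until it stays down and the red key (off), which is down now, pops up; press no other key. Let go of everything and leave the spectacle case, spray bottle and tablet where they are.

Things in the scene. Friction and masses are not known exactly. Their poses are not given: they have to be found in the camera images.
- tray_center (a point): Centre of the loose black sample tray with two pairs of spectacles, half-way up its walls (15 mm above its underside). Tray 110 (x) by 160 (y) mm, walls 30 mm high, 5 mm thick, about 0.35 kg, on the stand's 6 mm board. Its +x face goes against the fixed tray; it starts 35 to 80 mm from it, up to 20 mm to the side and 0.2 rad askew.
- tray_grip (a point): Point on the white upright grip plate in the middle of the loose tray, 15 mm below the plate's top, 45 mm above tray_center. The plate is 12 mm thick (tray x) and 80 mm long (tray y); its top is 75 mm above the tray's underside, 45 mm above the walls.
- dock_face (a point): Centre of the near (-x) face of the fixed tray, half-way up its walls. x points into that tray (the way to push), y along the face, z up. Same size and grip plate as the loose tray. A light bar 70 mm high stands 100 to 130 mm behind this face. Loose tray home: its centre 55 mm in front (-x) of this point, same y and z, axes parallel. The stand is fixed; its pale board, 200 mm wide, reaches 220 mm in front.
- bank: Light selector: fixed dark housing 110 (x) by 206 (y) by 45 mm high, origin at the centre of its underside. Four interlocked keys in a row along its y at -69, -23, 23, 69 mm, colours in any order. A key pressed past about 11 mm stays down at about 10.5 mm when let go and frees the one that was down; a half press only frees that one. Pressing takes about 3 N, then a hard stop at 14 mm.
- key_yellow (a joint): Key of the light selector: block 60 mm (selector x) by 34 mm (selector y), flat top; joint in m, 0 = fully up, grows as it goes down. Yellow, warm light, starts up.
- key_yellow_top (a point): Centre of the yellow key's top face, 70 mm above the table when up, 59 mm when latched down; moves with the key.
- key_red (a joint): Key of the light selector: block 60 mm (selector x) by 34 mm (selector y), flat top; joint in m, 0 = fully up, grows as it goes down. Red, light off, starts latched down.
- key_red_top (a point): Centre of the red key's top face, 70 mm above the table when up, 59 mm when latched down; moves with the key.
- key_white (a joint): Key of the light selector: block 60 mm (selector x) by 34 mm (selector y), flat top; joint in m, 0 = fully up, grows as it goes down. White, daylight, starts up.
- key_white_top (a point): Centre of the white key's top face, 70 mm above the table when up, 59 mm when latched down; moves with the key.
- key_blue (a joint): Key of the light selector: block 60 mm (selector x) by 34 mm (selector y), flat top; joint in m, 0 = fully up, grows as it goes down. Blue, cool light, starts up.
- key_blue_top (a point): Centre of the blue key's top face, 70 mm above the table when up, 59 mm when latched down; moves with the key.
- case: Bystander: brown hard spectacle case 160 (x) by 62 (y) by 40 mm high, loose, origin at the centre of its underside.
- spray: Bystander: green lens-spray bottle, 40 mm in diameter, 120 mm high, loose, origin at the centre of its underside.
- tablet: Bystander: black tablet lying flat, 175 (x) by 250 (y) by 9 mm, loose, origin at the centre of its underside.
- tray: The loose tray itself: as tray_center, but its origin is at the centre of its underside.
Not all that is in view belongs to the job. Of the things that look like the tray, the larger one is meant.

How it is judged:
By the outcome, as a careful person would: the job done as asked, in the order asked, and still so for the second after the job is handed in, with the robot touching nothing.
It also fails if it takes over 42 s, if anything falls off the work surface, if the arm or the gripper's body presses on something with over 40 N, if the wrist force passes 120 N, or if a joint passes its speed limit or range.

ROBOT

A 6-joint arm with a two-finger parallel gripper is mounted at the origin on the work surface. World frame = base frame: x ahead of the robot, y to its left, z up, the work surface at z = 0. Lengths are in m, angles in degrees, forces in N, time in s.
With the tool pointing down it reaches from about 0.3 to 0.75 m from the base axis. Payload 8.5 kg.
Tool frame: the origin (TCP) lies at the very end of the fingers, on their centre line; the grasp point (between the pads) lies 19 mm behind it (env.grip_point_offset is the distance from the TCP to the grasp point, in m); z points along the fingers, y is the direction in which the jaws open and shut (so a half turn about z gives the same grasp; the last joint's range is limited). The gripper opens to 85 mm and grips with 20 to 120 N. Pads are 22 mm wide; open, the fingers measure 114 mm over their backs; the gripper's body (76 mm by 85 mm) begins 54 mm behind the grasp point. The pads swing forward as they close: fully open they stand 13 mm farther back than shut.
Start: joints at [-79.83, 21.807, 74.336, -0, 83.858, -12.336], TCP at [0.211, -0.508, 0.208] pointing down, gripper open.
Joint ranges: [-178.18, 178.18], [-50.72, 133.34], [12.68, 142.11], [-81.47, 261.47], [9.98, 163.14], [-165.26, 165.26]. Speed limits (degrees/s): [136.94, 136.94, 180, 180, 180, 180].

INTERFACE

Orientations are given as a 3x3 rotation matrix whose columns are the frame's x, y, z axes.
In Python, from rig import env gives the robot as it stands.
- The arm moves only by the tool move_arm, never from a script. Its argument "moves" is a list of rows, each a list of 4 numbers: the shift along the tool's x, y, z in mm, then the turn about the tool's z in rad. In form: [[tx, ty, tz, spin], ...]. A call has 1 to 20 rows; each row is the pose to reach, as a shift and turn from the pose commanded when the call began, along the tool's axes at that moment; what a row does not reach only later rows make up. A row lasts 1/10 s, in which the tool goes at most 50 mm and 8.59 degrees, less where a joint would pass 70% of its speed; a pose out of reach is approached as far as the arm can. A call with a gripper value outside its range is refused whole. "grip" is the closure, from 0 (fully open) to 1 (shut), set as the call begins (left out, the last holds). The fingers move at their own pace and stop on an object; "grip_force" is the grip in N (left out, the last holds). Time passes only in rows, so rows that repeat a pose let the fingers close. It gives the time, the measured TCP pose, the force and the opening at its end, in the units of the state.
- env.observe(): the state, without advancing time (a new reading comes with each control period).
- env.get_image(name): name is "side" or "top"; returns the picture (420x560x3 uint8, red, green, blue); there is no depth.
- env.get_calibration(name): a dict with "fovy" (degrees; the focal length in pixels is half the picture's height over the tangent of half this angle, whatever the lens; pixels are square), "cx", "cy" (the principal point, pixels), "k1" (the pictures are not rectified: a ray, as slopes to the right and down, at radius r is drawn at 1 + k1 r^2 times it, then the intrinsics apply), "extrinsics" (4x4, takes a point from world to camera coordinates). Camera axes: x right, y up, looking along -z (the intrinsics and any distortion apply to the point x, -y, -z); pixel columns grow to the right and rows downward; lengths in m; the calibration is good to about 2 mm. A picture is of the moment at which its call begins. get_calibration takes no time and is no camera call.
- env.close_job(): hands the job in, once; it reports no verdict.
Trained networks look in the newest picture that a camera, given by its name, has taken for a name from the list of things; names that differ only in an ending like _2 or _b are one class to them, and where a whole thing is asked for, a point or a joint stands for the part that bears it (a point fixed in the world has none). Each returns a list of dicts, best first, with "conf" (0 to 1); they miss things now and then, are a little off and sometimes report something else, mostly with a low value. They report only what shows in the picture. A call takes as long as a camera call. They do not tell look-alikes from the thing itself.
- env.silhouettes(camera, name): "region" (420x560 bool, what is visible of it) and "point" ([row, column] in pixels, amid what is visible of it).
- env.tip_of(camera, name): "point" ([row, column] in pixels: a listed point, or the origin of a listed thing).
The state is a dict: "time_s": time; "q": joint angles; "qvel": joint speeds; "joint_efforts": joint torques, N m; "position": TCP position; "tool_rot": TCP orientation; "ft_force": force on the tool from outside, world axes, zero at the start; "wrist_torque": the same for the moment, N m; "grip_width": finger opening in m.
Only numpy, scipy, OpenCV 4.12 (cv2) and the standard library are available. Lean on these libraries where they do the work, as an engineer would, in place of code of your own. Each camera call takes 0.05 s, during which the arm holds its last target.

## Working session

There is one attempt and no reset: what is moved stays moved. The work goes in short steps, Python scripts to look and compute and a tool call to move; the robot and the scene stay as the last step left them, time stands still between calls to the robot, and variables do not carry over. Pictures are saved under pics/ and viewed, and the job is handed in when it is done.

Besides the shell and the picture viewer there is one more tool, called after "Call:" by a JSON object that holds its "method" and its "body", one argument or row to a line. move_arm: Moves the arm, as the interface text tells. Its arguments: {"type":"object","properties":{"moves":{"type":"array"},"grip":{"type":"number"},"grip_force":{"type":"number"}},"required":["moves"]}

```bash
ls; mkdir -p pics
python3 - <<'E'
from rig import env
import cv2,json,numpy as np
for n in ("side","top"):
    im=env.get_image(n); cv2.imwrite(f"pics/{n}0.png",im[:,:,::-1])
    print(n,{k:(np.round(v,4).tolist() if k=="extrinsics" else v) for k,v in env.get_calibration(n).items()})
print(env.observe())
E
```

```text
pics
side {'fovy': 51.62001985392835, 'cx': 288.69047463168715, 'cy': 206.0339000775054, 'k1': -0.10902233311784508, 'extrinsics': [[0.794, -0.6076, 0.0169, -0.3268], [0.3278, 0.4515, 0.8299, -0.3133], [-0.5119, -0.6534, 0.5577, -0.9989], [0.0, 0.0, 0.0, 1.0]]}
top {'fovy': 48.38901614010947, 'cx': 269.06211622080286, 'cy': 212.74136451469153, 'k1': -0.08242031317096708, 'extrinsics': [[0.0045, -1.0, 0.006, 0.1386], [0.9827, 0.0055, 0.1853, -0.5016], [-0.1853, 0.0051, 0.9827, -1.1857], [0.0, 0.0, 0.0, 1.0]]}
{'time_s': 0.1, 'q': array([-7.98293895e+01,  2.18352539e+01,  7.43797709e+01,  2.55848710e-04,
        8.38578367e+01, -1.23355126e+01]), 'qvel': array([ 0.05954199, -0.13523813, -0.14760857,  0.05029728,  0.01919485,
       -0.0119947 ]), 'joint_efforts': array([ 2.58225264e-03, -4.49221945e+01, -2.31657082e+01, -1.80774255e-04,
        3.66231281e-03, -2.55859095e-05]), 'position': array([ 0.21047799, -0.50781185,  0.20719489]), 'tool_rot': array([[ 9.23838845e-01,  3.82781584e-01, -2.20181789e-04],
       [ 3.82781548e-01, -9.23838037e-01,  1.25247389e-03],
       [ 2.76011628e-04, -1.24136556e-03, -9.99999191e-01]]), 'ft_force': array([0.10549063, 0.28644337, 0.99123483]), 'wrist_torque': array([-0.04927968, -0.01636131, -0.01931228]), 'grip_width': 0.08535807935529792}
```

View pics/side0.png

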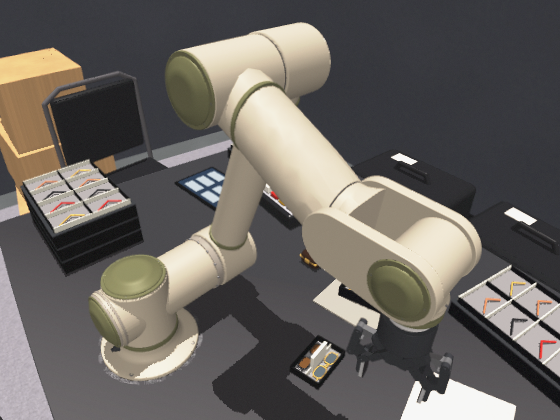

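View pics/top0.png

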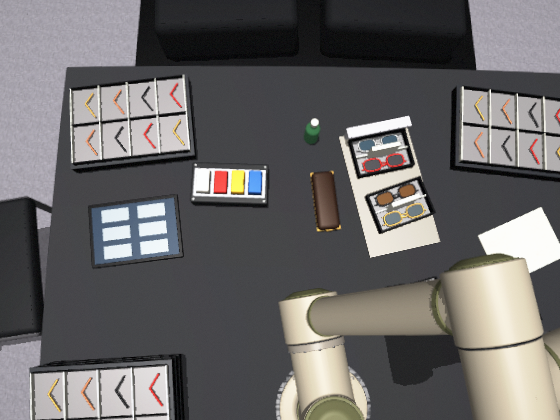

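The top view shows the stand with the fixed tray near (383,150) and the loose tray near (400,205). The key bank is near (230,183), with keys in the order white, red, yellow, blue. The arm blocks the stand in the side view, where a small decoy tray sits near (318,360).

```bash
cat > h.py <<'E'
import numpy as np,cv2
from rig import env
from scipy.optimize import least_squares
C={n:env.get_calibration(n) for n in ("side","top")}
def proj(n,P):
    c=C[n];E=np.array(c["extrinsics"]);P=np.atleast_2d(P);p=P@E[:3,:3].T+E[:3,3]
    s=np.c_[p[:,0]/-p[:,2],-p[:,1]/-p[:,2]];r2=(s**2).sum(1,keepdims=True)
    f=210/np.tan(np.radians(c["fovy"]/2));s=s*(1+c["k1"]*r2)
    return s*f+[c["cx"],c["cy"]]      # col,row
def ray(n,cr):
    c=C[n];f=210/np.tan(np.radians(c["fovy"]/2));d=(np.array(cr,float)-[c["cx"],c["cy"]])/f
    u=d.copy()
    for _ in range(30): u=d/(1+c["k1"]*(u@u))
    E=np.array(c["extrinsics"]);R=E[:3,:3];o=-R.T@E[:3,3]
    return o,R.T@np.array([u[0],-u[1],-1.])
def atz(n,cr,z):
    o,d=ray(n,cr);return o+d*(z-o[2])/d[2]
def tri(cs,ct):
    o1,d1=ray("side",cs);o2,d2=ray("top",ct)
    A=np.c_[d1,-d2];t=np.linalg.lstsq(A,o2-o1,rcond=None)[0]
    a=o1+d1*t[0];b=o2+d2*t[1];return (a+b)/2,np.linalg.norm(a-b)
E
python3 - <<'E'
from h import *
zs=dict(tray_center=.021,tray_grip=.066,dock_face=.021,key_yellow_top=.07,key_red_top=.0595,key_white_top=.07,key_blue_top=.07,bank=0,case=0,spray=0,tablet=0)
env.get_image("top")
for n,z in zs.items():
    for r in env.tip_of("top",n)[:3]:
        p=np.array(r["point"])[::-1];print(n,round(r["conf"],2),p.round(1),atz("top",p,z).round(4))
o,d=ray("side",[280,210]);print("sidecam",o,d); print(env.observe()["time_s"])
E
```

```text
tray_center 0.72 [398.  203.8] [ 0.5324 -0.2101  0.021 ]
tray_grip 0.87 [404.5 200.3] [ 0.5325 -0.2149  0.066 ]
dock_face 0.62 [385.  168.8] [ 0.6309 -0.1786  0.021 ]
key_yellow_top 0.54 [221.3 182.8] [0.5755 0.2666 0.07  ]
key_yellow_top 0.53 [238.2 179.2] [0.5855 0.2225 0.07  ]
key_red_top 0.7 [220.9 178.7] [0.5894 0.269  0.0595]
key_white_top 0.57 [204.9 175.3] [0.5956 0.3103 0.07  ]
key_blue_top 0.64 [385.6 169.6] [ 0.6145 -0.1672  0.07  ]
key_blue_top 0.5 [253.4 181.4] [0.5797 0.1826 0.07  ]
bank 0.78 [228.  188.5] [0.5772 0.2547 0.    ]
case 0.6 [323.7 199.9] [ 0.5465 -0.0096  0.    ]
case 0.42 [397.1 205.3] [ 0.5326 -0.2134  0.    ]
spray 0.57 [310.2 137.7] [0.7266 0.0253 0.    ]
tablet 0.81 [137.2 237.2] [0.4398 0.4998 0.    ]
tablet 0.74 [400.6 205.7] [ 0.5315 -0.2232  0.    ]
sidecam [-0.14915781 -0.70981899  0.8226403 ] [ 0.49301842  0.66142938 -0.56562184]
0.7
```

Call:
{"method": "move_arm", "body": {
  "moves": [
    [180,-250,-120,-0.7],
    [363,-510,-140,-1.41],
    [363,-510,-140,-1.41],
    [363,-510,-140,-1.41],
    [363,-510,-140,-1.41],
    [363,-510,-140,-1.41],
    [363,-510,-140,-1.41],
    [363,-510,-140,-1.41],
    [363,-510,-140,-1.41],
    [363,-510,-140,-1.41],
    [363,-510,-140,-1.41],
    [363,-510,-140,-1.41],
    [363,-510,-140,-1.41],
    [363,-510,-140,-1.41],
    [363,-510,-140,-1.41]
  ]
}}

```text
time_s: 2.2
position: [0.3505, 0.1025, 0.3476]
tool_rot: [[-0.233, 0.973, -0.0], [0.973, 0.233, -0.0], [-0.0, -0.0, -1.0]]
ft_force: [0.1, -1.1, -0.1]
grip_width: 0.0856
```

Run:
```python
from h import *
for n in ("side","top"):
    im=env.get_image(n); cv2.imwrite(f"pics/{n}1.png",im[:,:,::-1])
names="tray_center tray_grip dock_face key_yellow_top key_red_top key_white_top key_blue_top".split()
for n in names:
  for cam in("side","top"):
    for r in env.tip_of(cam,n)[:2]:
        p=np.array(r["point"])[::-1];print(n,cam,round(r["conf"],2),p.round(1))
print(env.observe()["time_s"])
s=cv2.imread("pics/side1.png")[150:420,200:560];cv2.imwrite("pics/side1c.png",cv2.resize(s,None,fx=2.2,fy=2.2,interpolation=3))
s=cv2.imread("pics/top1.png")[100:270,310:460];cv2.imwrite("pics/top1c.png",cv2.resize(s,None,fx=3.5,fy=3.5,interpolation=3))
```

```text
tray_center side 0.66 [371.7 288.5]
tray_center side 0.57 [319.1 359.2]
tray_center top 0.55 [398.5 203. ]
tray_grip side 0.95 [314.  352.8]
tray_grip side 0.62 [381.2 275.6]
tray_grip top 0.89 [433.4 302.9]
tray_grip top 0.82 [404.8 200.8]
dock_face side 0.79 [389.6 269.6]
dock_face top 0.71 [386.1 168.6]
dock_face top 0.43 [399.4 203.7]
key_yellow_top side 0.54 [287.1 193.8]
key_yellow_top top 0.75 [239.4 178.5]
key_red_top side 0.6 [272.3 181.4]
key_red_top side 0.4 [280.8 191.7]
key_red_top top 0.87 [219.6 179.3]
key_white_top side 0.6 [272.7 182.3]
key_white_top side 0.47 [374.3 287.3]
key_white_top top 0.72 [226.3 191. ]
key_white_top top 0.64 [203.7 177.9]
key_blue_top side 0.7 [297.8 200.9]
key_blue_top top 0.6 [252.4 181.1]
3.0
```

View pics/side1c.png

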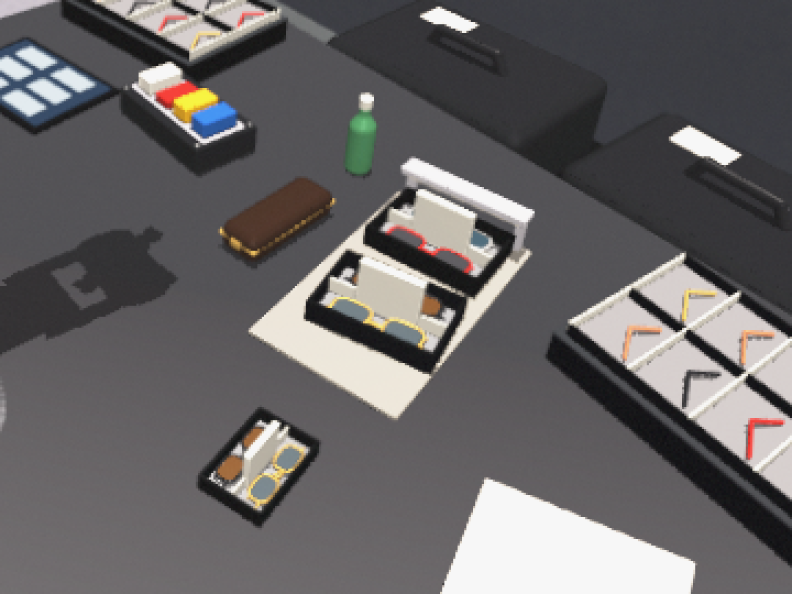

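View pics/top1c.png

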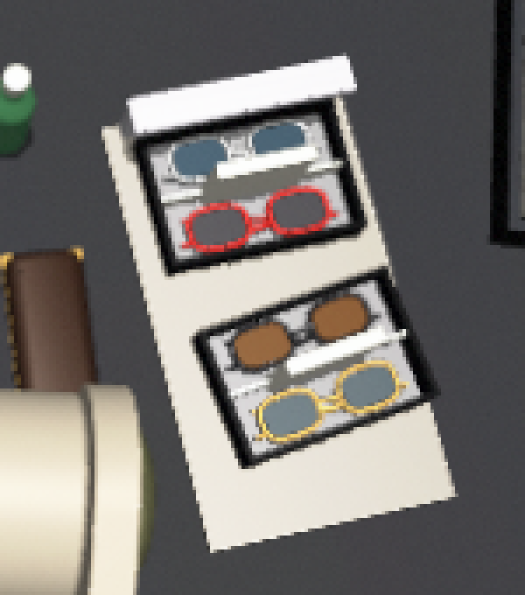

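View pics/top1.png

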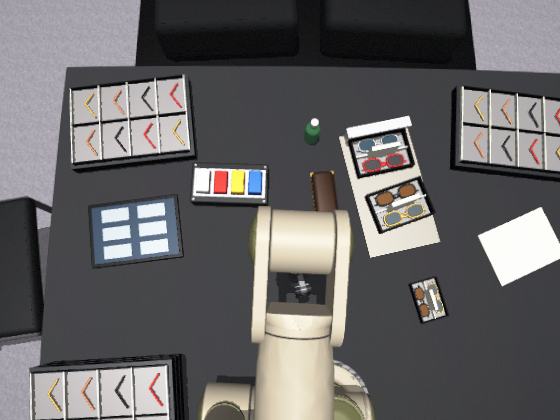

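The whole row is now visible. In the side crop the loose tray is at about (385,310) and the fixed tray at about (440,240); the small decoy at (258,465) is to be ignored. I'll fit both tray boxes to their image edges in the two views.

```bash
cat > fit.py <<'E'
from h import *
from scipy.ndimage import map_coordinates,gaussian_filter1d
def box(p,z0=.006,z1=.036,hx=.055,hy=.08):
    c,s=np.cos(p[2]),np.sin(p[2]);R=np.array([[c,-s],[s,c]])
    q=np.array([[a,b] for a in(-hx,hx) for b in(-hy,hy)])@R.T+p[:2]
    return np.vstack([np.c_[q,np.full(4,z0)],np.c_[q,np.full(4,z1)]])
def hullpts(n,p,skip,box=box):
    """yield sample pts, outward normals on the projected hull; skip(edge midpoint in local xy) drops edges"""
    B=box(p);P=proj(n,B);idx=cv2.convexHull(P.astype(np.float32),returnPoints=False)[:,0]
    out=[];ctr=P[idx].mean(0)
    c,s=np.cos(p[2]),np.sin(p[2])
    for i,j in zip(idx,np.roll(idx,-1)):
        m=(B[i]+B[j])/2-[p[0],p[1],0];l=np.array([c*m[0]+s*m[1],-s*m[0]+c*m[1]])
        if skip and skip(n,l): continue
        d=P[j]-P[i];L=np.hypot(*d);nrm=np.array([d[1],-d[0]])/L
        if nrm@((P[i]+P[j])/2-ctr)<0:nrm=-nrm
        for t in np.linspace(.08,.92,max(4,int(L*1.5))): out.append(np.r_[P[i]+t*d,nrm])
    return np.array(out)
def fit(grays,p,skip=None,w=5,iters=12,box=box,thr=25,verbose=1,sign=1,dof=(0,1,2)):
    p=np.array(p,float);dof=list(dof)
    for it in range(iters):
        ww=w if it<5 else 2.5
        obs=[]
        for n,g in grays.items():
            S=hullpts(n,p,skip,box);t=np.arange(-ww,ww+.01,.25)
            X=S[:,None,:2]+t[None,:,None]*S[:,None,2:]
            I=map_coordinates(g,[X[...,1],X[...,0]],order=1,mode="nearest")
            G=sign*gaussian_filter1d(I,2.,axis=1,order=1)*4
            k=G.argmax(1);ok=G.max(1)>thr
            obs.append((n,S[ok],t[k[ok]]))
        def res(q):
            r=[];pp=p.copy();pp[dof]=q
            for n,S,o in obs:
                # moved hull's offset along normal at sample: distance from target pt to the moved hull line
                B=hullpts_line(n,pp,S,box);tgt=S[:,:2]+o[:,None]*S[:,2:]
                r.append(np.array([-cv2.pointPolygonTest(B,(float(a),float(b)),True) for a,b in tgt]))
            return np.concatenate(r)
        f=least_squares(res,p[dof],loss="soft_l1",f_scale=.5,x_scale=[[.01,.01,.05][i] for i in dof],diff_step=1e-3)
        p[dof]=f.x
    if verbose:
        r=res(p[dof]);i=0
        for n,S,o in obs:
            print("  ",n,len(o),"rms",np.sqrt(np.mean(r[i:i+len(o)]**2)).round(2),"med",np.median(r[i:i+len(o)]).round(2));i+=len(o)
    return p
def hullpts_line(n,p,S,box):
    return cv2.convexHull(proj(n,box(p)).astype(np.float32))
def gray(f): return cv2.imread(f).astype(float).max(2)
def draw(f,out,ps,n,crop,sc,boxes=None):
    im=cv2.imread(f);r0,r1,c0,c1=crop;s=cv2.resize(im[r0:r1,c0:c1],None,fx=sc,fy=sc,interpolation=2)
    for k,p in enumerate(ps):
        P=proj(n,(boxes[k] if boxes else box)(p));h=cv2.convexHull(P.astype(np.float32))[:,0]
        h=((h-[c0,r0]+.5)*sc-.5).round().astype(np.int32)
        cv2.polylines(s,[h],True,(0,255,0),1)
    cv2.imwrite(out,s)
E
python3 - <<'E'
from fit import *
g={"top":gray("pics/top1.png"),"side":gray("pics/side1.png")}
skipF=lambda n,l: l[0]>.03   # far edge of fixed tray behind bar
skipL=lambda n,l: n=="side" and l[0]>.03
th=.25
L0=[.530,-.212,.32];F0=[.68,-.165,.25]
for nm,gg in(("both",g),("top",{"top":g["top"]}),("side",{"side":g["side"]})):
    L=fit(gg,L0,skipL);F=fit(gg,F0,skipF)
    print(nm,"loose",L.round(4),"fixed",F.round(4))
    d=L[:2]-F[:2];c,s=np.cos(F[2]),np.sin(F[2]);print("  rel local",(c*d[0]+s*d[1]).round(4),(-s*d[0]+c*d[1]).round(4),(L[2]-F[2]).round(4))
    if nm=="both":
        draw("pics/top1.png","pics/t1f.png",[L,F],"top",(100,270,310,460),3.5)
        draw("pics/side1.png","pics/s1f.png",[L,F],"side",(210,330,310,460),4)
E
```

```text
top 243 rms 0.23 med -0.0
   side 197 rms 0.25 med -0.0
   top 203 rms 0.24 med -0.0
   side 175 rms 0.28 med -0.25
both loose [ 0.5305 -0.2139  0.3455] fixed [ 0.678  -0.1684  0.2221]
  rel local -0.1539 -0.0118 0.1234
   top 243 rms 0.21 med -0.0
   top 203 rms 0.21 med -0.01
top loose [ 0.5303 -0.214   0.3445] fixed [ 0.6777 -0.1684  0.2181]
  rel local -0.1538 -0.0126 0.1264
   side 197 rms 0.19 med -0.0
   side 175 rms 0.22 med -0.0
side loose [ 0.5312 -0.2134  0.3463] fixed [ 0.6786 -0.1682  0.2321]
  rel local -0.1538 -0.0101 0.1142
```

View pics/t1f.png

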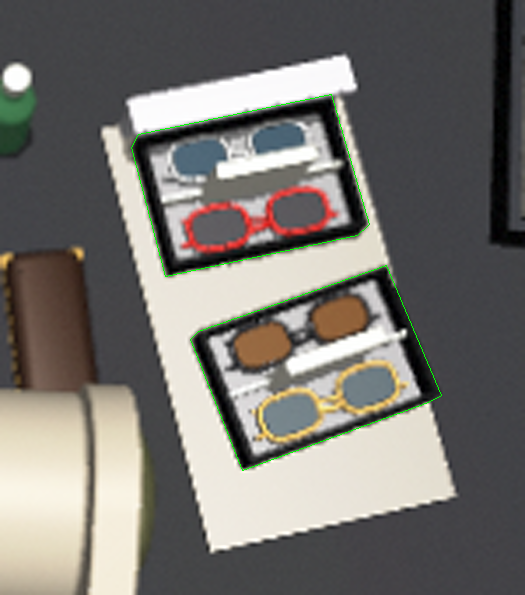

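View pics/s1f.png

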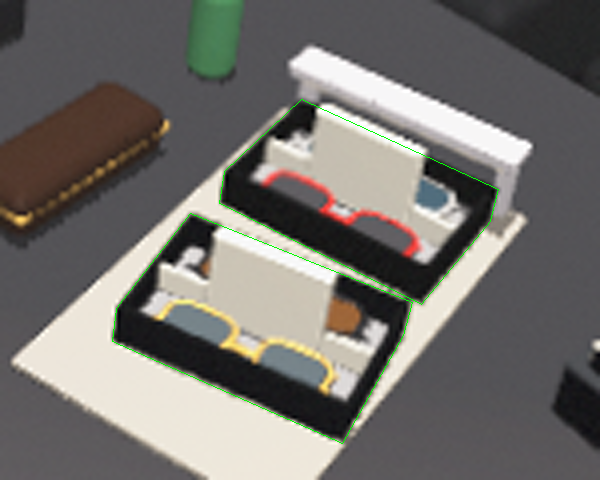

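Run:
```python
from fit import *
print("grip tri",tri([381.2,275.6],[404.8,200.8]),"ctr",tri([371.7,288.5],[398.5,203.]))
g={"top":gray("pics/top1.png"),"side":gray("pics/side1.png")}
# height check: free z offset on loose tray via residual
for dz in(-.006,-.003,0,.003,.006):
    b=lambda p,**k:box(p,.006+dz,.036+dz)
    p=fit(g,[.5305,-.2139,.3455],lambda n,l:n=="side" and l[0]>.03,box=b,verbose=0);
    print(dz,p.round(4));fit(g,p,lambda n,l:n=="side" and l[0]>.03,box=b,iters=1)
# board: near edge 220 in front of face -> centre (face -.22+.. )
bb=lambda p:box(p,0,.006,.11,.1)
F=np.array([.678,-.1684,.2221]);c,s=np.cos(F[2]),np.sin(F[2])
p0=[F[0]-c*.165,F[1]-s*.165,F[2]]
p=fit(g,p0,lambda n,l:l[0]>.05,box=bb,sign=-1)
d=np.array(p[:2])-F[:2];print("board",p.round(4),"rel",(c*d[0]+s*d[1]).round(4),(-s*d[0]+c*d[1]).round(4))
# bank
bk=lambda p:box(p,0,.045,.055,.103)
p=fit(g,[.577,.2547,0],box=bk,sign=1,thr=12)
print(p)
for f,n,cr,sc in(("top1","top",(140,230,170,290),5),("side1","side",(170,230,240,330),6)):
    draw(f"pics/{f}.png",f"pics/{f}b.png",[p],n,cr,sc,[bk])
```

```text
grip tri (array([ 0.53367443, -0.21688567,  0.0711539 ]), np.float64(0.00872995003292712)) ctr (array([ 0.53003171, -0.20772439,  0.02395777]), np.float64(0.009435567775940179))
-0.006 [ 0.5313 -0.213   0.3442]
   top 246 rms 0.54 med -0.02
   side 196 rms 1.14 med -0.62
-0.003 [ 0.531  -0.2134  0.3453]
   top 246 rms 0.34 med -0.25
   side 197 rms 0.65 med -0.5
0 [ 0.5305 -0.2139  0.3454]
   top 243 rms 0.23 med -0.0
   side 197 rms 0.25 med -0.0
0.003 [ 0.5297 -0.2143  0.3454]
   top 245 rms 0.32 med 0.0
   side 197 rms 0.34 med 0.0
0.006 [ 0.5292 -0.2147  0.3454]
   top 244 rms 0.53 med 0.0
   side 197 rms 0.77 med 0.5
   top 315 rms 0.71 med -0.01
   side 308 rms 0.39 med -0.26
board [ 0.5183 -0.2037  0.2211] rel -0.1635 0.0007
   top 185 rms 0.46 med 0.01
   side 160 rms 0.69 med -0.25
[ 0.58236152  0.24643812 -0.02550126]
```

View pics/top1b.png

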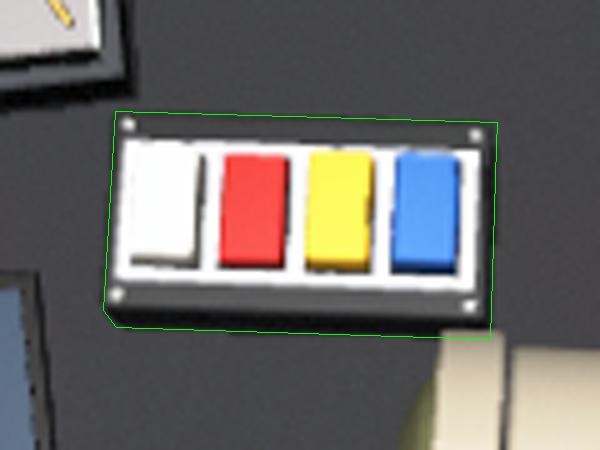

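View pics/side1b.png

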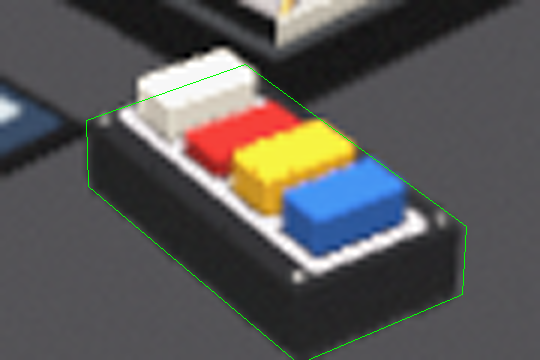

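Run:
```python
from fit import *
def yel(f):
    i=cv2.imread(f).astype(float);return np.minimum(i[...,2],i[...,1])-i[...,0]
def blu(f):
    i=cv2.imread(f).astype(float);return i[...,0]-i[...,2]
kb=lambda p:box(p,.048,.070,.03,.017)
for nm,fn,y in(("yellow",yel,.2265),("blue",blu,.18)):
    g={"top":fn("pics/top1.png"),"side":fn("pics/side1.png")}
    for gg in (g,{"top":g["top"]},{"side":g["side"]}):
        p=fit(gg,[.582,y,-.03],box=kb,sign=-1,thr=12);print(nm,p.round(4))
        if nm=="yellow" and len(gg)==2:
            for f,n,cr,sc in(("top1","top",(140,230,170,290),5),("side1","side",(170,230,240,330),6)):
                draw(f"pics/{f}.png",f"pics/{f}k.png",[p],n,cr,sc,[kb])
```

```text
top 111 rms 0.55 med -0.25
   side 83 rms 1.01 med -0.0
yellow [ 0.5819  0.2258 -0.005 ]
   top 111 rms 0.59 med -0.5
yellow [ 0.5823  0.2254 -0.0317]
   side 84 rms 0.96 med -0.25
yellow [0.5823 0.229  0.0906]
   top 111 rms 0.62 med -0.25
   side 88 rms 0.35 med 0.0
blue [ 0.5812  0.1794 -0.0289]
   top 111 rms 0.61 med -0.24
blue [ 0.5832  0.1793 -0.036 ]
   side 87 rms 0.32 med -0.0
blue [0.5804 0.1795 0.0015]
```

View pics/top1k.png

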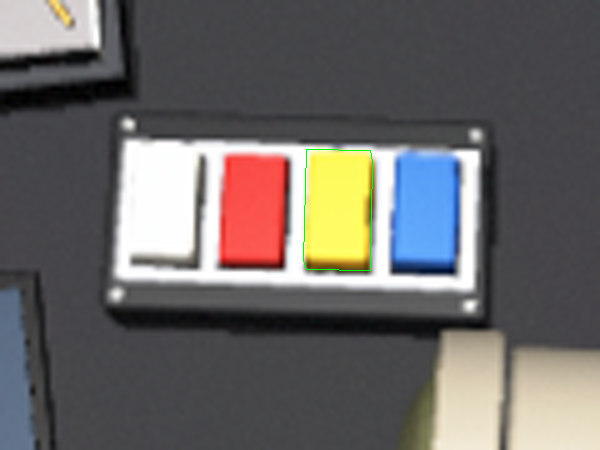

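View pics/side1k.png

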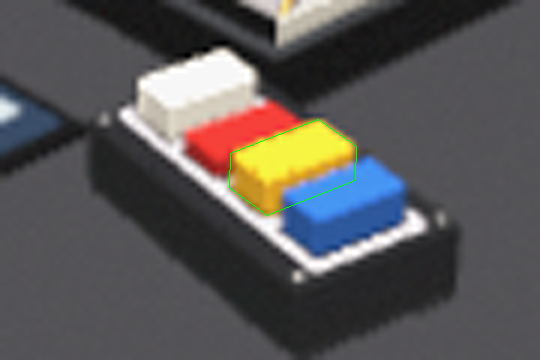

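Call:
{"method": "move_arm", "body": {
  "moves": [
    [-40,12,20,-0.02],
    [-85,25,45,-0.04],
    [-130,38,70,-0.06],
    [-175,51,95,-0.08],
    [-220,64,120,-0.1],
    [-265,77,145,-0.11],
    [-305,89,170,-0.11],
    [-335,97,187,-0.11],
    [-347,100.5,196,-0.11],
    [-350,101.5,198,-0.11],
    [-350,101.5,198,-0.11]
  ],
  "grip": 0.45,
  "grip_force": 30
}}

```text
time_s: 4.1
position: [0.5298, -0.2146, 0.1501]
tool_rot: [[-0.336, 0.942, 0.0], [0.942, 0.336, 0.0], [0.0, 0.0, -1.0]]
ft_force: [-0.6, 0.0, -0.2]
grip_width: 0.047
```

Call:
{"method": "move_arm", "body": {
  "moves": [
    [0.4,0.8,30,0],
    [0.4,0.8,65,0],
    [0.4,0.8,90,0],
    [0.4,0.8,100,0],
    [0.4,0.8,102,0],
    [0.4,0.8,102,0]
  ]
}}

```text
time_s: 4.7
position: [0.5311, -0.2145, 0.0493]
tool_rot: [[-0.336, 0.942, 0.002], [0.942, 0.336, -0.001], [-0.002, 0.001, -1.0]]
ft_force: [-0.4, 1.1, 0.4]
grip_width: 0.0466
```

Call:
{"method": "move_arm", "body": {
  "moves": [
    [0,0,0,0],
    [0,0,0,0],
    [0,0,0,0],
    [0,0,0,0],
    [0,0,0,0],
    [0,0,0,0]
  ],
  "grip": 1.0,
  "grip_force": 30
}}

```text
time_s: 5.3
position: [0.5308, -0.2148, 0.0487]
tool_rot: [[-0.335, 0.942, 0.001], [0.942, 0.335, -0.001], [-0.001, 0.001, -1.0]]
ft_force: [-1.9, 0.8, 6.2]
grip_width: 0.0112
```

Call:
{"method": "move_arm", "body": {
  "moves": [
    [1,5,0,0.02],
    [3,11,0,0.045],
    [5,18,0,0.07],
    [6.5,24,0,0.095],
    [7.5,30,0,0.115],
    [8,33,0,0.123],
    [8,33,0,0.123],
    [8,33,0,0.123]
  ]
}}

```text
time_s: 6.1
position: [0.5592, -0.1965, 0.0487]
tool_rot: [[-0.217, 0.976, 0.001], [0.976, 0.217, -0.001], [-0.001, 0.001, -1.0]]
ft_force: [-2.2, -0.8, 5.5]
grip_width: 0.0109
```

Run:
```python
from h import *
for n in ("side","top"):
    im=env.get_image(n); cv2.imwrite(f"pics/{n}2.png",im[:,:,::-1])
a=cv2.resize(cv2.imread("pics/side2.png")[190:340,290:470],None,fx=2.2,fy=2.2);b=cv2.resize(cv2.imread("pics/top2.png")[100:250,310:460],None,fx=2.2,fy=2.2)
cv2.imwrite("pics/c2.png",np.hstack([a,b])); o=env.observe();print(o["position"],o["ft_force"],o["time_s"])
```

```text
[ 0.55921841 -0.19648784  0.04870102] [-2.09481759 -0.77131886  6.42004603] 6.2
```

View pics/c2.png

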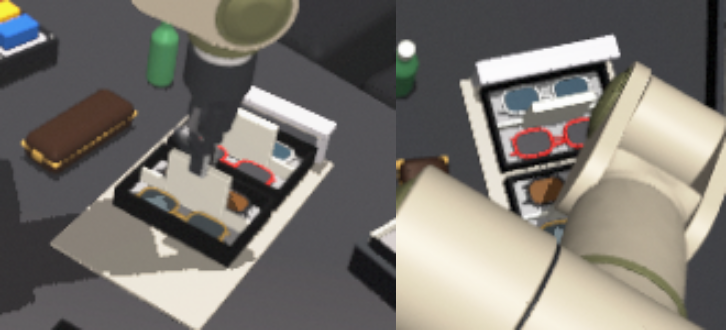

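The crops show the tray held in the gripper, nearly square to the fixed tray, with a narrow gap at about (225,185). I'll check its pose in the side view.

Run:
```python
from fit import *
g={"side":gray("pics/side2.png")}
L=fit(g,[.5592,-.1960,.222],lambda n,l:l[0]>.03);F=fit(g,[.6786,-.1682,.2221],lambda n,l:l[0]>.03 or (n=="side" and l[0]<-.03))
print(L.round(4),F.round(4))
for F in (F,np.array([.6786,-.1682,.2221])):
    d=L[:2]-F[:2];c,s=np.cos(F[2]),np.sin(F[2]);print("  rel local",(c*d[0]+s*d[1]).round(4),(-s*d[0]+c*d[1]).round(4),(L[2]-F[2]).round(4))
draw("pics/side2.png","pics/s2f.png",[L,F],"side",(210,330,310,460),4)
```

```text
side 191 rms 0.19 med -0.01
   side 84 rms 0.36 med -0.24
[ 0.5606 -0.195   0.2198] [ 0.6081 -0.1843  0.2311]
  rel local -0.0486 0.0005 -0.0112
  rel local -0.121 -0.0001 -0.0023
```

View pics/s2f.png

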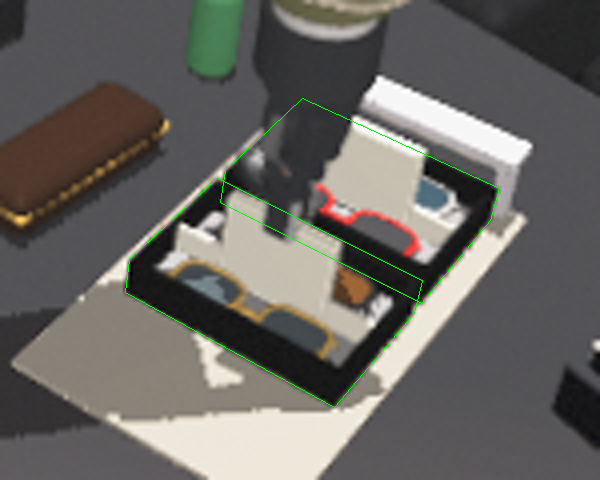

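Call:
{"method": "move_arm", "body": {
  "moves": [
    [0,3,0,0.0],
    [0,6,0,0.0],
    [0,8,0,0],
    [0,9.5,0,0],
    [0,10.5,0,0],
    [0,11.2,0,0],
    [0,11.8,0,0],
    [0,11.8,0,0]
  ]
}}

```text
time_s: 7.0
position: [0.5699, -0.1941, 0.0487]
tool_rot: [[-0.217, 0.976, -0.001], [0.976, 0.217, -0.001], [-0.001, -0.001, -1.0]]
ft_force: [-5.8, -2.8, 8.3]
grip_width: 0.0108
```

Call:
{"method": "move_arm", "body": {
  "moves": [
    [0,0.6,0,0],
    [0,1.2,0,0],
    [0,1.8,0,0],
    [0,1.8,0,0]
  ]
}}

```text
time_s: 7.4
position: [0.5699, -0.194, 0.0487]
tool_rot: [[-0.217, 0.976, -0.005], [0.976, 0.217, -0.001], [-0.0, -0.005, -1.0]]
ft_force: [-14.3, -3.9, 12.0]
grip_width: 0.0108
```

Call:
{"method": "move_arm", "body": {
  "moves": [
    [0,0,0,0],
    [0,0,0,0],
    [0,0,0,0],
    [0,0,0,0],
    [0,0,-15,0],
    [0,0,-40,0],
    [0,0,-85,0],
    [0,0,-130,0],
    [0,0,-170,0],
    [0,0,-170,0]
  ],
  "grip": 0.45
}}

```text
time_s: 8.4
position: [0.5741, -0.1939, 0.2237]
tool_rot: [[-0.218, 0.976, 0.01], [0.976, 0.218, -0.005], [-0.007, 0.008, -1.0]]
ft_force: [-0.9, 0.5, 0.3]
grip_width: 0.0469
```

Call:
{"method": "move_arm", "body": {
  "moves": [
    [45,11,0,0.04],
    [90,22,0,0.08],
    [135,33,0,0.12],
    [180,44,0,0.16],
    [225,55,0,0.2],
    [270,66,0,0.24],
    [315,77,15,0.25],
    [355,87,40,0.25],
    [388,94.5,70,0.25],
    [403,98,90,0.25],
    [407.5,99.2,101,0.25],
    [407.5,99.2,104,0.25],
    [407.5,99.2,104,0.25]
  ],
  "grip": 1.0
}}

```text
time_s: 9.7
position: [0.5808, 0.2254, 0.1139]
tool_rot: [[0.032, 0.999, 0.0], [0.999, -0.032, -0.0], [-0.0, 0.0, -1.0]]
ft_force: [-0.4, 0.7, 0.1]
grip_width: 0.0003
```

Run:
```python
from fit import *
for n in ("side","top"):
    im=env.get_image(n); cv2.imwrite(f"pics/{n}3.png",im[:,:,::-1])
o=env.observe();print(o["position"],o["ft_force"],o["time_s"],o["grip_width"])
g={"top":gray("pics/top3.png"),"side":gray("pics/side3.png")}
for nm,gg in(("both",g),("top",{"top":g["top"]}),("side",{"side":g["side"]})):
    L=fit(gg,[.5707,-.1926,.222],lambda n,l:l[0]>.03);F=fit(gg,[.678,-.1684,.2221],lambda n,l:abs(l[0])>.03)
    print(nm,L.round(4),F.round(4))
    for F in (F,np.array([.678,-.1684,.2221])):
        d=L[:2]-F[:2];c,s=np.cos(F[2]),np.sin(F[2]);print("  rel local",(c*d[0]+s*d[1]).round(4),(-s*d[0]+c*d[1]).round(4),(L[2]-F[2]).round(4))
a=cv2.resize(cv2.imread("pics/side3.png")[210:330,320:440],None,fx=3.3,fy=3.3,interpolation=2);b=cv2.resize(cv2.imread("pics/top3.png")[110:230,330:450],None,fx=3.3,fy=3.3,interpolation=2)
cv2.imwrite("pics/c3.png",np.hstack([a,b]))
```

```text
[0.58125429 0.22528725 0.1148986 ] [ 0.25489216  0.56698713 -0.34627801] 9.8 0.00018542053051473132
   top 209 rms 0.22 med -0.0
   side 190 rms 0.21 med -0.0
   top 115 rms 0.24 med -0.25
   side 81 rms 0.23 med -0.25
both [ 0.5705 -0.193   0.2232] [ 0.6549 -0.1737  0.2244]
  rel local -0.0865 -0.0001 -0.0011
  rel local -0.1102 -0.0003 0.0011
   top 209 rms 0.21 med -0.25
   top 116 rms 0.23 med -0.24
top [ 0.5702 -0.1931  0.2233] [ 0.6366 -0.1778  0.229 ]
  rel local -0.068 0.0002 -0.0057
  rel local -0.1105 -0.0003 0.0012
   side 190 rms 0.19 med -0.01
   side 83 rms 0.22 med -0.24
side [ 0.5709 -0.1928  0.2243] [ 0.6371 -0.1779  0.2274]
  rel local -0.0679 0.0003 -0.0031
  rel local -0.1099 -0.0002 0.0022
```

View pics/c3.png

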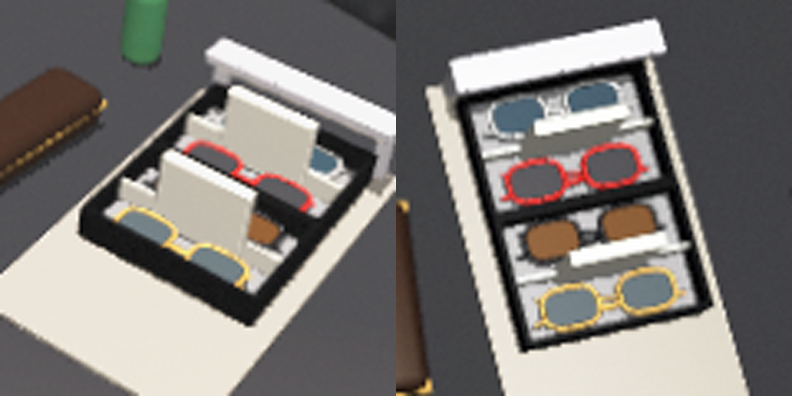

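View pics/side3.png

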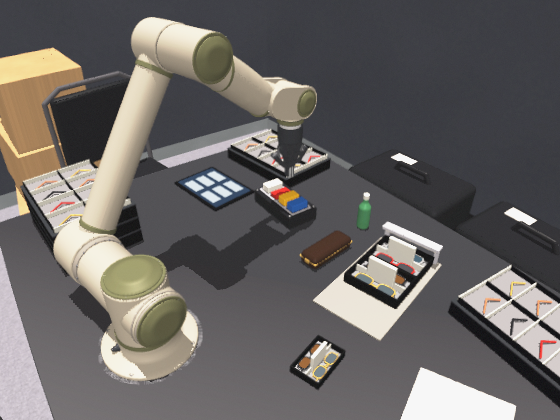

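The crops show the two trays forming one continuous block, with only a dark seam at about (590,205). The fit gives a gap under 0.5 mm, a lateral offset of about 0.3 mm and a yaw difference of about 0.001–0.002 rad. Next is the yellow key, with shut fingers hovering over it.

Call:
{"method": "move_arm", "body": {
  "moves": [
    [0,1,20,0],
    [0,1,36,0],
    [0,1,42,0],
    [0,1,46,0],
    [0,1,50,0]
  ]
}}

```text
time_s: 10.3
position: [0.5821, 0.226, 0.0645]
tool_rot: [[0.031, 1.0, 0.002], [1.0, -0.031, 0.0], [0.0, 0.002, -1.0]]
ft_force: [0.6, -0.1, 0.0]
grip_width: -0.0
```

Call:
{"method": "move_arm", "body": {
  "moves": [
    [0,0,2,0],
    [0,0,4,0],
    [0,0,4,0]
  ]
}}

```text
time_s: 10.6
position: [0.5815, 0.2262, 0.0598]
tool_rot: [[0.031, 1.0, 0.0], [1.0, -0.031, 0.0], [0.0, 0.0, -1.0]]
ft_force: [0.0, -0.1, 0.3]
grip_width: -0.0003
```

Run:
```python
from h import *
for n in ("side","top"):
    im=env.get_image(n); cv2.imwrite(f"pics/{n}4.png",im[:,:,::-1])
a=cv2.resize(cv2.imread("pics/side4.png")[130:230,230:330],None,fx=4,fy=4,interpolation=2);b=cv2.resize(cv2.imread("pics/top4.png")[140:240,180:280],None,fx=4,fy=4,interpolation=2)
cv2.imwrite("pics/c4.png",np.hstack([a,b])); o=env.observe();print(o["position"],o["ft_force"],o["time_s"])
```

```text
[0.58162002 0.22625782 0.05995352] [ 0.40424589 -0.91628721  0.38331121] 10.7
```

View pics/c4.png

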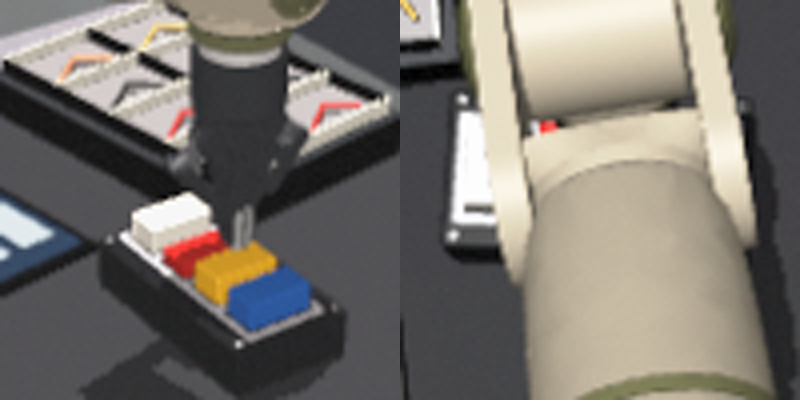

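Run:
```python
from h import *
f=lambda P:((proj("side",P)-[230,130]+.5)*4).round(0)
print(f([[.5816,.2263,.06],[.5816,.2263,.07],[.582,.2255,.07],[.582,.2255,.059]]))
kc=[[.582+a,.2255+b,.07] for a,b in((-.03,-.017),(.03,-.017),(.03,.017),(-.03,.017))];print(f(kc))
im=cv2.resize(cv2.imread("pics/side4.png")[170:215,260:320],None,fx=12,fy=12,interpolation=2);cv2.imwrite("pics/c4z.png",im)
```

```text
[[235. 270.]
 [235. 260.]
 [236. 260.]
 [236. 271.]]
[[219. 281.]
 [278. 257.]
 [252. 240.]
 [194. 262.]]
```

View pics/c4z.png

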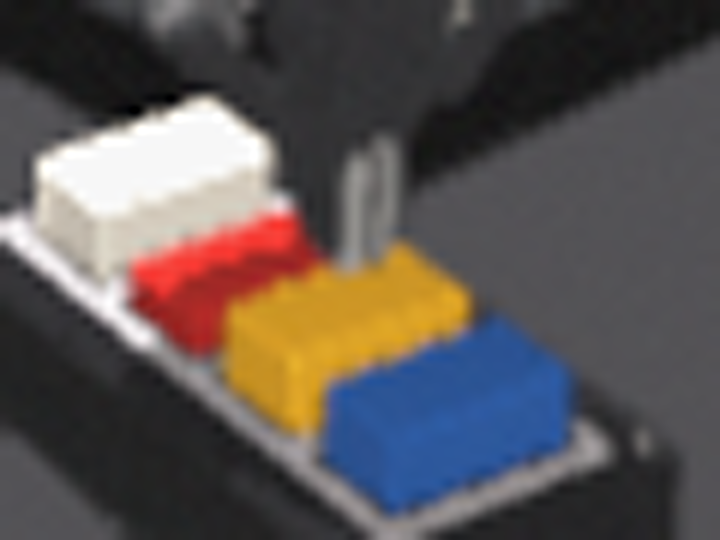

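Run:
```python
from h import *
f=lambda P:((proj("side",P)-[310,210]+.5)*4).round(0)
print(f([[.5592,-.1965,.0487],[.5592,-.1965,.0617],[.5592,-.1965,.068]]), env.grip_point_offset)
im=cv2.resize(cv2.imread("pics/side2.png")[235:290,350:410],None,fx=10,fy=10,interpolation=2);
for z,c in((.0487,(0,0,255)),(.0677,(0,255,0))):
    p=((proj("side",[[.5592,-.1965,z]])[0]-[350,235]+.5)*10).astype(int);cv2.circle(im,tuple(p.tolist()),4,c,-1)
cv2.imwrite("pics/c2z.png",im)
im=cv2.resize(cv2.imread("pics/side4.png")[150:205,260:320],None,fx=10,fy=10,interpolation=2);
for z,c in((.06,(0,0,255)),(.079,(0,255,0)),(.133,(255,0,255))):
    p=((proj("side",[[.5816,.2263,z]])[0]-[260,150]+.5)*10).astype(int);cv2.circle(im,tuple(p.tolist()),4,c,-1)
cv2.imwrite("pics/c4y.png",im)
```

```text
[[279. 258.]
 [282. 243.]
 [283. 236.]] 0.0187
```

View pics/c2z.png

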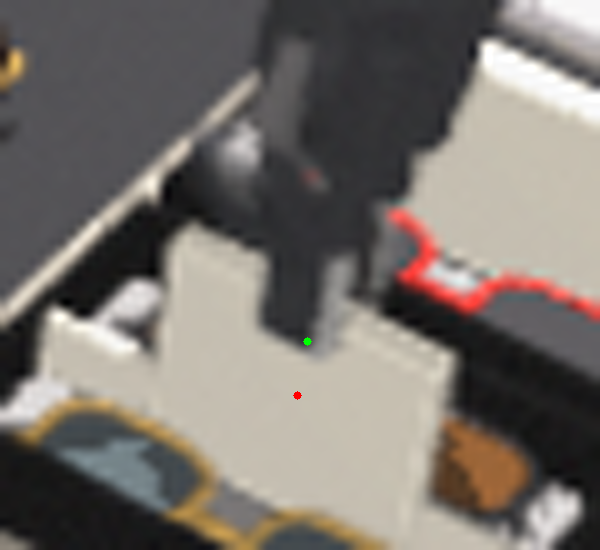

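View pics/c4y.png

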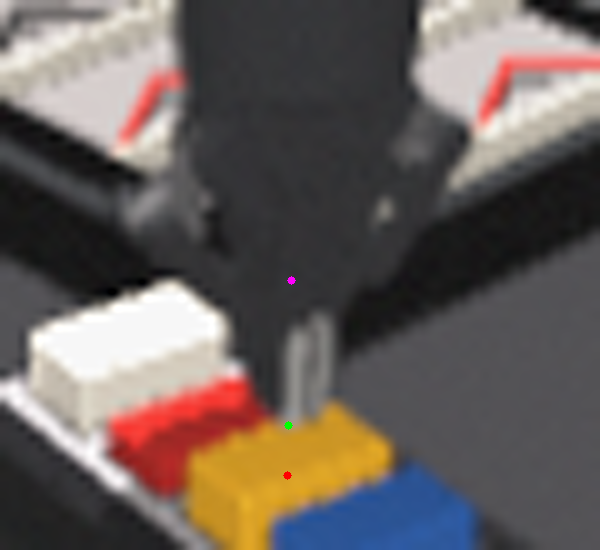

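Both side pictures (the grasp and this one) show the real fingertips about 15 mm behind the reported TCP. The tips end near (290,192), at about z 0.075. There is no force and the key is still up, so the fingers have not reached it. I'll keep going down in small steps and watch the force.

Call:
{"method": "move_arm", "body": {
  "moves": [
    [0,0,2,0],
    [0,0,4,0],
    [0,0,4,0]
  ]
}}

```text
time_s: 11.0
position: [0.5814, 0.2262, 0.0554]
tool_rot: [[0.031, 1.0, -0.001], [1.0, -0.031, -0.0], [-0.0, -0.001, -1.0]]
ft_force: [-0.3, -0.0, -0.8]
grip_width: 0.0
```

Call:
{"method": "move_arm", "body": {
  "moves": [
    [0,0,2,0],
    [0,0,4,0],
    [0,0,4,0]
  ]
}}

```text
time_s: 11.3
position: [0.5813, 0.2262, 0.0514]
tool_rot: [[0.031, 1.0, -0.001], [1.0, -0.031, -0.0], [-0.0, -0.001, -1.0]]
ft_force: [-0.7, 0.2, -0.1]
grip_width: -0.0002
```

Run:
```python
from h import *
for n in ("side",):
    im=env.get_image(n); cv2.imwrite(f"pics/{n}5.png",im[:,:,::-1])
im=cv2.resize(cv2.imread("pics/side5.png")[150:205,260:320],None,fx=10,fy=10,interpolation=2);cv2.imwrite("pics/c5.png",im); o=env.observe();print(o["position"],o["ft_force"],o["time_s"])
```

```text
[0.58142957 0.22620722 0.05152215] [ 0.35080674  0.59065484 -0.01300937] 11.35
```

View pics/c5.png

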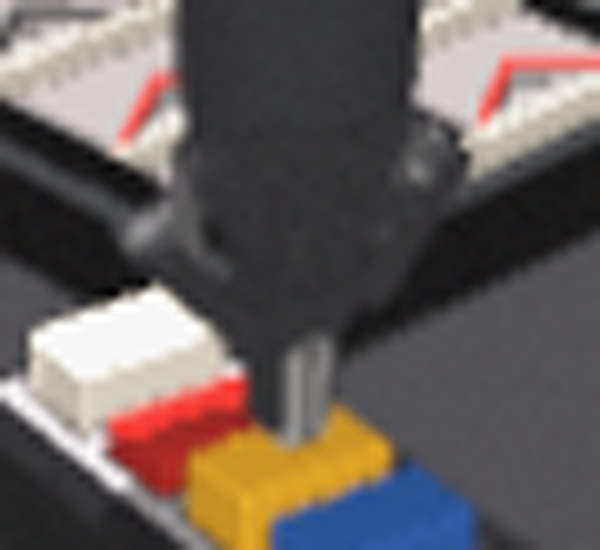

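Run:
```python
from h import *
for cr in ([289.2,193.9],[292,193.9],[290.3,194.3]):
  for z in(.067,.07,.074): print(cr,z,atz("side",cr,z).round(4))
```

```text
[289.2, 193.9] 0.067 [0.5888 0.2308 0.067 ]
[289.2, 193.9] 0.07 [0.5859 0.227  0.07  ]
[289.2, 193.9] 0.074 [0.582 0.222 0.074]
[292, 193.9] 0.067 [0.5962 0.2254 0.067 ]
[292, 193.9] 0.07 [0.5933 0.2217 0.07  ]
[292, 193.9] 0.074 [0.5893 0.2167 0.074 ]
[290.3, 194.3] 0.067 [0.5902 0.2267 0.067 ]
[290.3, 194.3] 0.07 [0.5873 0.223  0.07  ]
[290.3, 194.3] 0.074 [0.5834 0.218  0.074 ]
```

The tips now show in front of the yellow key's top face at about (290,194), laterally within a few mm of its centre and about to touch. I'll continue down.

Call:
{"method": "move_arm", "body": {
  "moves": [
    [0,0,2,0],
    [0,0,4,0],
    [0,0,4,0]
  ]
}}

```text
time_s: 11.65
position: [0.5813, 0.2262, 0.0474]
tool_rot: [[0.031, 1.0, -0.001], [1.0, -0.031, -0.0], [-0.0, -0.001, -1.0]]
ft_force: [-0.8, 0.1, 0.3]
grip_width: 0.0001
```

Call:
{"method": "move_arm", "body": {
  "moves": [
    [0,0,2,0],
    [0,0,4,0],
    [0,0,4,0]
  ]
}}

```text
time_s: 11.95
position: [0.5816, 0.2262, 0.0437]
tool_rot: [[0.031, 1.0, 0.0], [1.0, -0.031, 0.0], [0.0, 0.0, -1.0]]
ft_force: [-0.1, 0.9, 1.9]
grip_width: 0.0002
```

Call:
{"method": "move_arm", "body": {
  "moves": [
    [0,0,2,0],
    [0,0,4,0],
    [0,0,4,0]
  ]
}}

```text
time_s: 12.25
position: [0.5816, 0.2262, 0.0395]
tool_rot: [[0.031, 1.0, 0.0], [1.0, -0.031, 0.0], [0.0, 0.0, -1.0]]
ft_force: [0.5, -0.4, 2.4]
grip_width: 0.0002
```

Run:
```python
from h import *
for n in ("side",):
    im=env.get_image(n); cv2.imwrite(f"pics/{n}6.png",im[:,:,::-1])
im=cv2.resize(cv2.imread("pics/side6.png")[150:205,260:320],None,fx=10,fy=10,interpolation=2);cv2.imwrite("pics/c6.png",im); o=env.observe();print(o["position"],o["ft_force"],o["time_s"])
```

```text
[0.58157737 0.22623792 0.03959012] [0.67595922 1.18395307 2.80935803] 12.3
```

View pics/c6.png

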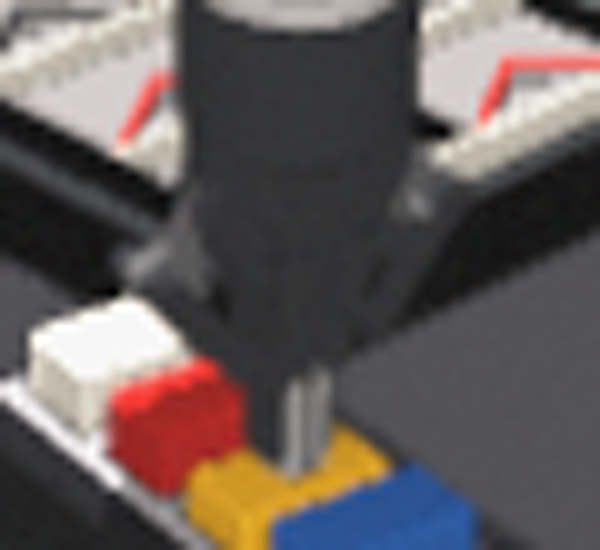

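Red has popped up (top near (270,187)) and yellow is part-way down at about 2.5 N. I'll press on to the hard stop.

Call:
{"method": "move_arm", "body": {
  "moves": [
    [0,0,2,0],
    [0,0,4,0],
    [0,0,5,0],
    [0,0,5,0]
  ]
}}

```text
time_s: 12.7
position: [0.5815, 0.2262, 0.0346]
tool_rot: [[0.031, 1.0, -0.0], [1.0, -0.031, -0.0], [-0.0, -0.0, -1.0]]
ft_force: [1.3, -0.1, 2.4]
grip_width: -0.0002
```

Call:
{"method": "move_arm", "body": {
  "moves": [
    [0,0,1,0],
    [0,0,2,0],
    [0,0,2.5,0],
    [0,0,2.5,0]
  ]
}}

```text
time_s: 13.1
position: [0.5816, 0.2262, 0.0325]
tool_rot: [[0.031, 1.0, 0.0], [1.0, -0.031, 0.0], [0.0, 0.0, -1.0]]
ft_force: [-1.2, -0.3, 4.7]
grip_width: 0.0003
```

Call:
{"method": "move_arm", "body": {
  "moves": [
    [0,0,0.7,0],
    [0,0,1.2,0],
    [0,0,1.2,0]
  ]
}}

```text
time_s: 13.4
position: [0.5818, 0.2263, 0.0323]
tool_rot: [[0.031, 1.0, 0.001], [1.0, -0.031, 0.0], [0.0, 0.001, -1.0]]
ft_force: [-2.7, -0.6, 11.4]
grip_width: -0.0001
```

Hard stop reached: 11 N with no further travel. Retract straight up, then clear of the views.

Call:
{"method": "move_arm", "body": {
  "moves": [
    [0,0,-8,0],
    [0,0,-25,0],
    [0,0,-60,0],
    [0,0,-105,0],
    [0,0,-150,0],
    [0,-45,-190,0],
    [0,-90,-220,0],
    [0,-135,-220,0],
    [0,-180,-220,0],
    [0,-220,-220,0],
    [0,-245,-220,0],
    [0,-250,-220,0],
    [0,-250,-220,0]
  ]
}}

```text
time_s: 14.7
position: [0.3316, 0.234, 0.2513]
tool_rot: [[0.03, 1.0, 0.001], [1.0, -0.03, 0.0], [0.0, 0.001, -1.0]]
ft_force: [0.5, -1.0, 0.8]
grip_width: 0.0
```

Run:
```python
from fit import *
for n in ("side","top"):
    im=env.get_image(n); cv2.imwrite(f"pics/{n}7.png",im[:,:,::-1])
o=env.observe();print(o["position"],o["ft_force"],o["time_s"])
g={"top":gray("pics/top7.png"),"side":gray("pics/side7.png")}
L=fit(g,[.5707,-.1926,.222],lambda n,l:l[0]>.03);F=np.array([.678,-.1684,.2221])
d=L[:2]-F[:2];c,s=np.cos(F[2]),np.sin(F[2]);print("  rel local",(c*d[0]+s*d[1]).round(4),(-s*d[0]+c*d[1]).round(4),(L[2]-F[2]).round(4))
a=cv2.resize(cv2.imread("pics/side7.png")[165:325,235:435],None,fx=4,fy=3.7,interpolation=2)
cv2.imwrite("pics/c7.png",a)
# bystander change vs first
for n in("case","spray","tablet"):
    for f in(1,7): pass
```

```text
[0.33270586 0.23394842 0.25092818] [ 0.37018506 -0.21827382  0.44752284] 14.8
   top 209 rms 0.22 med -0.0
   side 190 rms 0.21 med -0.0
  rel local -0.1102 -0.0003 0.0012
```

View pics/c7.png

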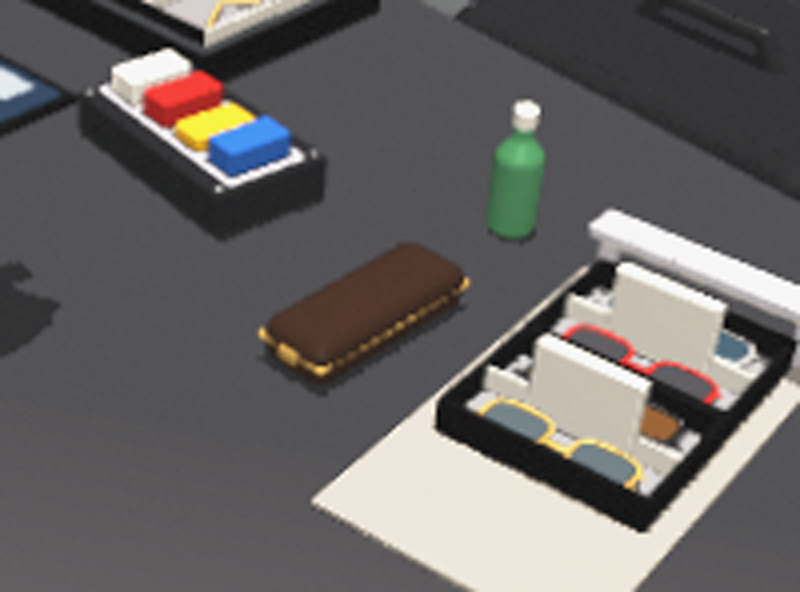

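View pics/top7.png

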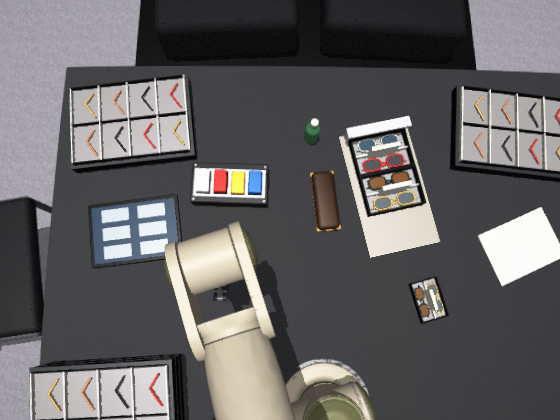

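The final views show yellow latched low near (288,197) and red, white and blue up. The trays are flush, and the case, spray and tablet sit where they were. I'm handing in.

```bash
python3 -c "
from rig import env
print(env.close_job())"
```

```text
the job is handed in; nothing more can be done
None
```

The job is handed in at about 15 s of the 42 s allowed. The loose tray is against the fixed tray, and the yellow key is latched down with the red key popped up.

**Tray:** I gripped its white plate, squared it up and slid it against the fixed tray until it met about 14 N. Then I released it. The last fit in both camera views puts it within about 0.5 mm of closed, 0.3 mm to the side and 0.001 rad off square.

**Keys:** I pressed yellow with the shut fingers to its hard stop, at 11 N. The final pictures show yellow staying down and red, white and blue up.

**Other things:** By eye in the first and last pictures, the case, spray bottle and tablet have not moved. The arm ended clear of everything.

**Disagreements:**
- **Fingertips:** In the side pictures they sat about 15–20 mm behind the reported tool tip. First contact with the yellow key came at a reported height of about 0.045 m instead of 0.070 m. I went down by force and pictures instead of by the reported height.
- **Fixed tray angle:** The side view alone gave 0.232 rad, against 0.222 rad from both views and 0.221 rad from the board edges. I used 0.222.
- **Trained networks:** They sometimes reported the small look-alike tray or the wrong key, so the positions I acted on came from my own edge fits.

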